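Hold the peg stem over its mortise for gluing

ROBOT

A 6-joint arm with a two-finger parallel gripper is mounted at the origin on a cart in front of the work surface, level with it; the furniture and walls round the work are solid. World frame = base frame: x ahead of the robot, y to its left, z up, the work surface at z = 0. Lengths are in mm, angles in degrees, forces in N, time in s.
With the tool pointing down it reaches from about 325 to 775 mm from the base axis. Payload 5.5 kg.
Tool frame: the origin (TCP) lies on the mounting face of the last link; the fingertips stand 182 mm ahead of it and the grasp point (between the pads) lies 163 mm ahead of it; z points along the fingers, y is the line along which they close (so a half turn about z gives the same grasp; the last joint's range is limited). The gripper opens to 88 mm and grips with 3 to 60 N. Pads are 20 mm wide; open, the fingers measure 115 mm over their backs; the gripper's body (75 mm by 178 mm) begins 61 mm behind the grasp point.
Start: joints at [-78.192, 5.22, 70.514, -0, 104.267, -3.249], TCP at [155.87, -579.416, 404.631] pointing down, gripper open.
Joint ranges: [-164.24, 164.24], [-49.07, 125.15], [9.68, 141.18], [-86.29, 266.29], [3.28, 154.24], [-151.56, 151.56]. Speed limits (degrees/s): [147.25, 147.25, 172.46, 180, 180, 180].

INTERFACE

Orientations are given as [roll, pitch, yaw] about the fixed x, y, z axes, in that order (R = Rz(yaw) Ry(pitch) Rx(roll)).
In Python, from station import r gives the robot as it stands.
- The arm moves only by the tool drive_tool, never from a script. Its argument "targets" is a list of rows, each a list of 6 numbers: the shift along the tool's x, y, z normalised to -1 to 1, where 1 is 80 mm, then the turn, a rotation vector about the tool's x, y, z normalised to -1 to 1, where 1 is pi rad. In form: [[x, y, z, rx, ry, rz], ...]. A call has 1 to 20 rows; each row is the pose to reach, as a shift and turn from the pose commanded when the call began, along the tool's axes at that moment, turning the shorter way round; what a row does not reach only later rows make up. A row lasts 1/10 s, in which the tool goes at most 50 mm and 8.59 degrees, less where a joint would pass 70% of its speed; a pose out of reach is approached as far as the arm can. A call with a number of a shift or a turn outside -1 to 1 is refused whole. A call with a gripper value outside its range is refused whole. "claw" is the finger opening in mm, from 0 to 87.8, set as the call begins (left out, the last holds). The fingers move at their own pace and stop on an object; "grip_force" is the grip in N (left out, the last holds). Time passes only in rows, so rows that repeat a pose let the fingers close. It gives the time, the measured TCP pose, the force, the opening and the grip force at its end, in the units of the state.
- r.get_state(): the state, without advancing time (a new reading comes with each control period).
- r.camera(name): name is "side" or "top" or "wrist"; returns the picture (420x560x3 uint8, red, green, blue); there is no depth.
- r.get_calibration(name): a dict with "mtx" (3x3 intrinsics, pixels), "T" (4x4, takes a point from camera to world coordinates). Camera axes: x right, y up, looking along -z (the intrinsics and any distortion apply to the point x, -y, -z); pixel columns grow to the right and rows downward; lengths in mm; the calibration is good to about 2 mm. A picture is of the moment at which its call begins: read the wrist's pose just before it. get_calibration takes no time and is no camera call; for the wrist camera it gives the pose at the moment of the call.
- r.sign_off(): hands the job in; it is judged then, once.
The state is a dict: "time": time; "joint_positions": joint angles; "joint_vel": joint speeds; "tau": joint torques, N m; "eef_pos": TCP position; "tcp_rot": TCP orientation; "ft_force": force on the tool from outside, world axes, zero at the start; "ft_torque": the same for the moment, N m; "finger_gap": finger opening in mm; "grip_force": force on a finger pad.
Only numpy, scipy, OpenCV 4.12 (cv2) and the standard library are available. Lean on these libraries where they do the work, as an engineer would, in place of code of your own. Each camera call takes 0.05 s, during which the arm holds its last target. There are 200 camera calls.

TASK

Take the wooden peg stem out of its holder, carry it over the top of the fence and bring it over the base board, turned so that the key on its tenon is over the keyway of the mortise (the stem's peg points the same way as the keyway). Finish while still holding it there, upright and still, centred on the mortise with the tenon hovering about a centimetre above the board, so that I can brush on the glue: do not put it down, insert it or let go. The stem must not touch the board or the fence at any time, and leave everything else on the bench where it is.

Things in the scene. Friction and masses are not known exactly. Their poses are not given: they have to be found in the camera images.
- stem: Peg stem: light wood post, 133 mm tall, 0.15 kg, upright in the holder, its collar resting on the holder's top. Origin: centre of the tenon's underside; z up the stem. Upwards: 22 mm square tenon with a key on its -x side, z 0 to 24 mm; round collar, diameter 60, z 24 to 34; square shank 28x28, faces square to x and y, z 34 to 130, with a peg on its -x side above the key.
- stem_grip (a point): Point on the stem's axis in the square shank, 105 mm above the tenon's underside and clear above the peg: grip the shank here, across either pair of faces.
- stem_peg (a point): Knob end of the round peg (12 mm thick, knob 17 mm wide) that stands out level from the shank to the stem's -x, directly above the key: 42 mm from the stem's axis, 56 mm above the tenon's underside.
- stem_key (a point): Bottom outer edge of the stem's key (8 mm wide, as long as the tenon): 21 mm from the stem's axis to -x, level with the tenon's underside; hidden in the holder's well at the start, but the peg above it points the same way.
- board: The base board, medium brown wood, 130x130x30 mm, screwed to the bench on the other side of the fence from the holder (either side, left or right). Origin: centre of its underside; z up. In its middle is a 26 mm square mortise, 26 mm deep, with a keyway, 12 mm wide, that extends the opening to 25 mm from the centre, in the board's -x direction.
- board_mortise (a point): Centre of the mortise's mouth, level with the board's top (30 mm above its underside).
- board_keyway (a point): In the keyway's mouth, level with the board's top, 21 mm from the mortise's centre towards the board's -x: the point over which the stem's key (point stem_key) belongs.
- holder: The holder, a plywood block 90x90x34 mm fixed to the bench, with an open 46 mm square well in which the stem's tenon hangs. Origin: centre of its underside; z up.
- fence: The fence, a board on edge fixed to the bench between holder and base board, with small steel angle brackets: 260 mm long (its x), 18 mm thick (its y), 80 mm high. Origin: centre of its underside; z up.
- tape_measure: Bystander, to be left alone: the tape measure: a rounded green case, 36x68x62 mm, standing at the right. Origin: centre of its underside.
- masking_tape: Bystander, to be left alone: the roll of masking tape, 104 mm across and 24 mm high, lying at the left. Origin: centre of its underside.
- sanding_block: Bystander, to be left alone: the sanding block, 65x100x34 mm, lying at the front edge. Origin: centre of its underside.
- hex_bolt: Bystander, to be left alone: the hexagon-head bolt, 61 mm long and 19 mm wide, lying close beside the fence. Origin: centre of its underside.
- pencil_a: Bystander, to be left alone: the yellow pencil, 165 mm long and 8 mm thick, lying close beside the fence. Origin: centre of its underside.
- brush_flat: Bystander, to be left alone: the flat glue brush with a wooden handle, 248 mm long, lying at the front right. Origin: centre of its underside.
- paint_tube_c: Bystander, to be left alone: the paint tube, 33x126x24 mm, lying at the back of the free space. Origin: centre of its underside.

How it is judged:
By the outcome, as a careful person would: the job done as asked, in the order asked, and still so for the second after the job is handed in, while the arm keeps its last pose, push and grip.
It also fails if it takes over 45 s, if anything falls off the work surface, if the arm or the gripper's body presses on something with over 40 N, if the wrist force passes 120 N, or if a joint passes its speed limit or range.

## Working session

There is one attempt and no reset: what is moved stays moved. The work goes in short steps, Python scripts to look and compute and a tool call to move; the robot and the scene stay as the last step left them, time stands still between calls to the robot, and variables do not carry over. Pictures are saved under pics/ and viewed, at most 10 in all, crops included, and the job is handed in when it is done.

Besides the shell and the picture viewer there is one more tool, called after "Request:" by a JSON object that holds its "api" and its "payload", one argument or row to a line. drive_tool: Moves the arm, as the interface text tells. Its arguments: {"type":"object","properties":{"targets":{"type":"array","items":{"type":"array","items":{"type":"number"}}},"claw":{"type":"number"},"grip_force":{"type":"number"}},"required":["targets"]}

```bash
mkdir -p pics; ls; python3 - <<'E'
from station import r
import cv2
for n in("top","side"):
    cv2.imwrite(f"pics/{n}0.png",r.camera(n)[:,:,::-1])
    c=r.get_calibration(n);print(n,c)
s=r.get_state();print(s)
E
```

```text
pics
top {'mtx': array([[379.42741645,   0.        , 278.39719156],
       [  0.        , 379.42741645, 207.72854038],
       [  0.        ,   0.        ,   1.        ]]), 'T': array([[-1.03921589e-01,  9.69630951e-01, -2.21395847e-01,
         2.74264360e+02],
       [-9.94563318e-01, -1.02798340e-01,  1.66224834e-02,
         3.84907182e+01],
       [-6.64145111e-03,  2.21919624e-01,  9.75042344e-01,
         1.15200005e+03],
       [ 0.00000000e+00,  0.00000000e+00,  0.00000000e+00,
         1.00000000e+00]])}
side {'mtx': array([[463.72834882,   0.        , 279.96205558],
       [  0.        , 463.72834882, 210.99044347],
       [  0.        ,   0.        ,   1.        ]]), 'T': array([[ 9.99373393e-01,  3.23436329e-02, -1.43774686e-02,
         4.82979618e+02],
       [-2.69458299e-02,  4.31828148e-01, -9.01553311e-01,
        -1.24726972e+03],
       [-2.29509137e-02,  9.01375804e-01,  4.32429087e-01,
         6.99823856e+02],
       [ 0.00000000e+00,  0.00000000e+00,  0.00000000e+00,
         1.00000000e+00]])}
{'time': 0.1, 'joint_positions': array([-7.81898952e+01,  5.25756558e+00,  7.05753216e+01, -2.80067504e-04,
        1.04266002e+02, -3.24864387e+00]), 'joint_vel': array([ 0.01092721, -0.10319953, -0.06040531,  0.07008783,  0.02632146,
       -0.03531472]), 'tau': array([ 2.94901984e-03, -4.47857523e+01, -4.07571101e+01,  7.00123957e-02,
        2.83865305e-02, -1.21196972e-04]), 'eef_pos': array([ 155.89318304, -579.44341481,  403.62915128]), 'tcp_rot': array([-1.79901254e+02, -5.33287526e-03,  1.50586753e+01]), 'ft_force': array([ 0.41265804, -0.07435961,  0.54504093]), 'ft_torque': array([ 0.01721615, -0.02752046,  0.03172096]), 'grip_force': 0.0, 'finger_gap': 87.68301321320985}
```

View pics/top0.png

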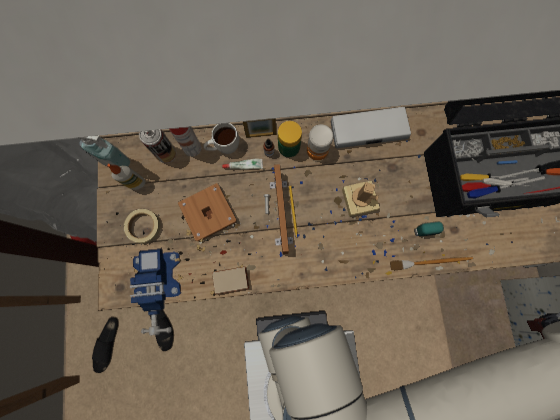

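View pics/side0.png

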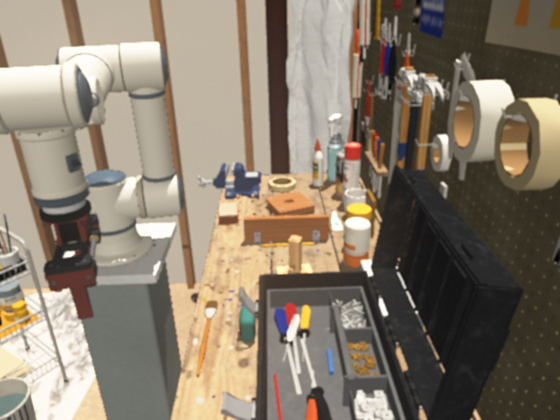

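The top view shows the holder with the stem near (362,198), the fence near (283,210) and the board near (207,212). The arm is parked at the lower right. Next I'll enlarge the crops.

```bash
cat >h.py <<'E'
import numpy as np,cv2
from station import r
def ray(c,u,v):
    K,T=c["mtx"],c["T"];d=np.array([(u-K[0,2])/K[0,0],-(v-K[1,2])/K[1,1],-1.]);return T[:3,3],T[:3,:3]@d
def onz(c,u,v,z):
    o,d=ray(c,u,v);return o+d*(z-o[2])/d[2]
def proj(c,p):
    q=np.linalg.inv(c["T"])@np.append(p,1);K=c["mtx"];return np.array([K[0,2]+K[0,0]*q[0]/-q[2],K[1,2]+K[1,1]*q[1]/q[2]])
E
python3 - <<'E'
from h import *
a=cv2.imread("pics/top0.png");s=cv2.imread("pics/side0.png")
f=lambda i,x,y,w,h,k:cv2.resize(i[y:y+h,x:x+w],None,fx=k,fy=k,interpolation=cv2.INTER_CUBIC)
A=f(a,337,173,50,50,8);B=f(a,172,177,70,70,400/70)
cv2.imwrite("pics/crop1.png",np.hstack([A,B[:400,:400]]))
c=r.get_calibration("top")
for n,u,v,z in [("holder",362,198,34),("board",207,212,30),("f1",278,168,80),("f2",284,252,80)]:print(n,onz(c,u,v,z).round())
E
```

```text
holder [ 531. -236.   34.]
board [539. 236.  30.]
f1 [638.   9.  80.]
f2 [389.  18.  80.]
```

View pics/crop1.png

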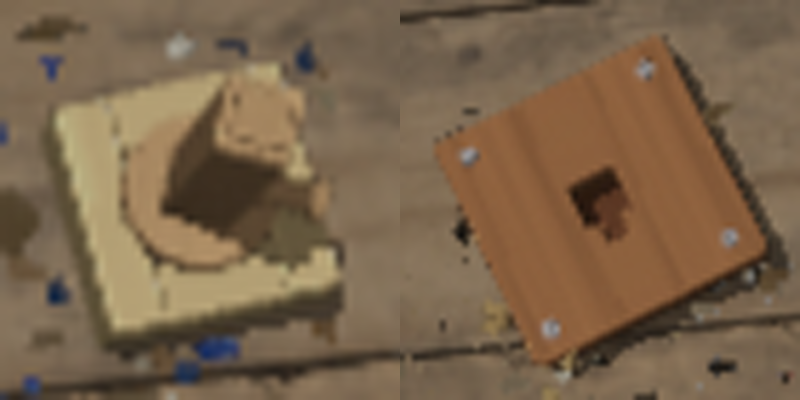

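The left crop shows the stem top near (262,115), the collar near (200,193) and the knob near (320,195). The right crop shows the board corners, with the mortise near (598,200) and its keyway towards the lower right (615,235).

```bash
python3 - <<'E'
from h import *
c=r.get_calibration("top")
A=lambda u,v,z:onz(c,337+u/8-.4,173+v/8-.4,z)
B=lambda u,v,z:onz(c,172+(u-400)/5.714-.4,177+v/5.714-.4,z)
st=[A(*p,130) for p in [(235,75),(300,90),(290,155),(220,135)]]
print(np.mean(st,0),A(200,193,34),"knob",A(320,195,56))
print("shank edges",[np.degrees(np.arctan2(*(st[(i+1)%4]-st[i])[1::-1])).round(1) for i in range(4)])
bo=[B(*p,30) for p in [(435,145),(655,35),(765,250),(540,360)]]
print("board",np.mean(bo,0),[(np.degrees(np.arctan2(*(bo[(i+1)%4]-bo[i])[1::-1])).round(1),np.linalg.norm(bo[(i+1)%4]-bo[i]).round(1)) for i in range(4)])
print("mort",B(598,200,30),"key",B(615,235,30))
w=r.get_calibration("wrist");s=r.get_state()
from scipy.spatial.transform import Rotation as R
Rt=R.from_euler("xyz",s["tcp_rot"],degrees=True).as_matrix()
print(Rt.T@(w["T"][:3,3]-s["eef_pos"]));print(Rt.T@w["T"][:3,:3]);print(w["mtx"]);print(Rt)
E
```

```text
[ 539.16660413 -237.51436038  130.        ] [ 535.56786989 -235.4553024    34.        ] knob [ 524.95676081 -274.2790393    56.        ]
shank edges [np.float64(-109.8), np.float64(162.5), np.float64(67.2), np.float64(-22.2)]
board [542.24694932 237.45192709  30.        ] [(np.float64(-68.1), np.float64(130.4)), (np.float64(-158.1), np.float64(133.6)), (np.float64(110.7), np.float64(129.8)), (np.float64(22.1), np.float64(130.9))]
mort [540.1038145  237.97696749  30.        ] key [520.25701702 230.20604525  30.        ]
[67.75241672 -0.28678066 19.91570253]
[[ 5.88639925e-04  9.67852043e-01  2.51519534e-01]
 [ 9.99999827e-01 -5.74427970e-04 -1.29924455e-04]
 [ 1.87322067e-05  2.51519567e-01 -9.67852213e-01]]
[[347.28541588   0.         279.99369794]
 [  0.         347.28541588 211.3466208 ]
 [  0.           0.           1.        ]]
[[ 9.65660265e-01  2.59807861e-01 -3.57884697e-04]
 [ 2.59808091e-01 -9.65658793e-01  1.68844289e-03]
 [ 9.30762317e-05 -1.72344355e-03 -9.99998511e-01]]
```

Request:
{"api": "drive_tool", "payload": {
  "targets": [
    [0.25,-0.13,0,0,0,0],
    [0.6,-0.31,0,0,0,0],
    [0.95,-0.48,0,0,0,0]
  ],
  "claw": 87
}}

```text
time: 0.4
eef_pos: [219.6, -522.1, 403.8]
tcp_rot: [-179.9, 0.0, 15.0]
ft_force: [0.0, 0.5, 0.2]
finger_gap: 86.9
grip_force: 0.0
```

Request:
{"api": "drive_tool", "payload": {
  "targets": [
    [0.4,-0.2,0,0,0,0],
    [0.8,-0.4,0,0,0,0],
    [0.95,-0.48,0,0,0,0]
  ]
}}

```text
time: 0.7
eef_pos: [284.5, -464.0, 404.4]
tcp_rot: [-180.0, -0.0, 15.2]
ft_force: [-0.1, -0.3, 0.1]
finger_gap: 87.0
grip_force: 0.0
```

Request:
{"api": "drive_tool", "payload": {
  "targets": [
    [0.4,-0.2,0,0,0,0],
    [0.8,-0.4,0,0,0,0],
    [0.95,-0.48,0,0,0,0]
  ]
}}

```text
time: 1.0
eef_pos: [347.4, -407.7, 404.4]
tcp_rot: [-180.0, -0.0, 15.2]
ft_force: [0.1, -0.1, -0.1]
finger_gap: 86.9
grip_force: 0.0
```

Request:
{"api": "drive_tool", "payload": {
  "targets": [
    [0.4,-0.2,0,0,0,0],
    [0.8,-0.4,0,0,0,0],
    [0.95,-0.48,0,0,0,0]
  ]
}}

```text
time: 1.3
eef_pos: [410.7, -351.2, 404.3]
tcp_rot: [-180.0, 0.0, 15.2]
ft_force: [-1.2, 0.4, -0.9]
finger_gap: 87.2
grip_force: 0.0
```

Request:
{"api": "drive_tool", "payload": {
  "targets": [
    [0.4,-0.2,0,0,0,0],
    [0.8,-0.4,0,0,0,0],
    [0.95,-0.48,0,0,0,0]
  ]
}}

```text
time: 1.6
eef_pos: [474.0, -294.6, 404.2]
tcp_rot: [-180.0, 0.0, 15.1]
ft_force: [0.9, 0.4, 0.7]
finger_gap: 87.0
grip_force: 0.0
```

Request:
{"api": "drive_tool", "payload": {
  "targets": [
    [0.4,-0.2,0,0,0,0],
    [0.8,-0.4,0,0,0,0],
    [0.95,-0.48,0,0,0,0]
  ]
}}

```text
time: 1.9
eef_pos: [537.4, -237.9, 404.1]
tcp_rot: [-180.0, 0.0, 15.1]
ft_force: [-0.6, -0.6, -0.7]
finger_gap: 86.9
grip_force: 0.0
```

Request:
{"api": "drive_tool", "payload": {
  "targets": [
    [0,0,0,0,0,-0.045],
    [0,0,0,0,0,-0.09],
    [0,0,0,0,0,-0.135],
    [0,0,0,0,0,-0.18],
    [0,0,0,0,0,-0.225],
    [0,0,0,0,0,-0.27],
    [0,0,0,0,0,-0.31],
    [0,0,0,0,0,-0.31],
    [0,0,0,0,0,-0.31]
  ]
}}

```text
time: 2.8
eef_pos: [535.9, -239.5, 404.6]
tcp_rot: [-180.0, 0.0, 70.6]
ft_force: [-0.5, -0.3, 0.3]
finger_gap: 86.6
grip_force: 0.0
```

```bash
python3 - <<'E'
from h import *
c=r.get_calibration("wrist");cv2.imwrite("pics/w1.png",r.camera("wrist")[:,:,::-1])
np.save("w1.npy",c["T"])
s=r.get_state();print(s["time"],s["eef_pos"],s["tcp_rot"],s["joint_positions"])
E
```

```text
2.85 [ 535.97630074 -239.23607398  404.59496685] [-1.79987477e+02  2.56609665e-02  7.06340186e+01] [-2.73669477e+01  3.19366815e+00  7.26415373e+01 -2.80068012e-02
  1.04173622e+02 -8.00781920e+00]
```

View pics/w1.png

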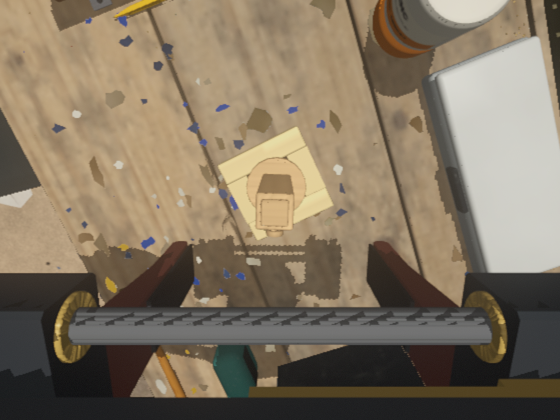

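The wrist view shows the stem top square around (256–293, 194–231), nearly square to the image, with the peg knob just below it near (273,233). I'll zoom in for exact corners.

```bash
python3 - <<'E'
import cv2
a=cv2.imread("pics/w1.png")[150:245,230:325]
cv2.imwrite("pics/crop2.png",cv2.resize(a,None,fx=6,fy=6,interpolation=cv2.INTER_CUBIC))
E
```

```text
(no output)
```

View pics/crop2.png

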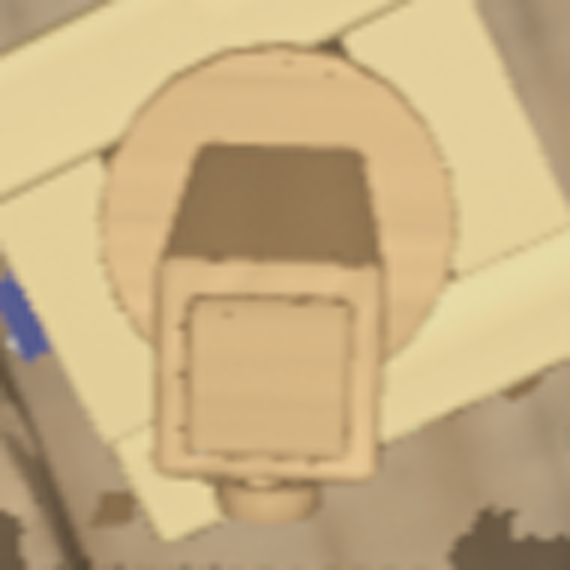

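```bash
python3 - <<'E'
from h import *
c=r.get_calibration("wrist");c["T"]=np.load("w1.npy")
P=lambda u,v,z:onz(c,230+(u+.5)/6-.5,150+(v+.5)/6-.5,z)
for q,z in(([(160,260),(384,262),(377,477),(155,470)],130),([(188,297),(354,298),(350,456),(188,456)],133)):
    p=[P(*x,z) for x in q];print(np.mean(p,0),[(np.linalg.norm(p[(i+1)%4]-p[i]).round(1),np.degrees(np.arctan2(*(p[(i+1)%4]-p[i])[1::-1])).round(1)) for i in range(4)])
print(P(279,217,34),"w",P(102,217,34)-P(455,217,34)); k=P(270,505,56);print("knob",k)
s=r.get_state();print(s["eef_pos"],s["tcp_rot"])
E
```

```text
[ 531.92894522 -235.7306079   130.        ] [(np.float64(27.9), np.float64(-19.9)), (np.float64(28.1), np.float64(-110.6)), (np.float64(28.4), np.float64(158.8)), (np.float64(27.4), np.float64(68.3))]
[ 531.97143817 -236.13565519  133.        ] [(np.float64(20.5), np.float64(-19.7)), (np.float64(20.4), np.float64(-110.4)), (np.float64(20.4), np.float64(160.7)), (np.float64(20.5), np.float64(69.8))]
[ 532.64353311 -234.00387994   34.        ] w [-56.81971479  19.95562653   0.        ]
knob [ 516.65716375 -275.41777975   56.        ]
[ 535.97630074 -239.23607398  404.59496685] [-1.79987477e+02  2.56609665e-02  7.06340186e+01]
```

Request:
{"api": "drive_tool", "payload": {
  "targets": [
    [0.06,-0.06,0,0,0,0.005],
    [0.06,-0.06,0.3,0,0,0.005],
    [0.06,-0.06,0.6,0,0,0.005],
    [0.06,-0.06,0.79,0,0,0.005],
    [0.06,-0.06,0.79,0,0,0.005],
    [0.06,-0.06,0.79,0,0,0.005]
  ]
}}

```text
time: 3.45
eef_pos: [533.4, -232.2, 341.9]
tcp_rot: [180.0, -0.0, 69.9]
ft_force: [0.4, 0.0, 0.4]
finger_gap: 86.9
grip_force: 0.0
```

```bash
python3 - <<'E'
from h import *
c=r.get_calibration("wrist");cv2.imwrite("pics/w2.png",r.camera("wrist")[:,:,::-1])
s=r.get_state();e=s["eef_pos"];print(s["time"],e,s["tcp_rot"])
print([proj(c,(533,-232.8,z)).round(1) for z in(140,143,44)])
E
```

```text
3.5 [ 533.48581686 -232.33333567  342.73209203] [1.79912047e+02 1.03047474e-02 6.99354601e+01]
[array([280.7, 248.9]), array([280.7, 250.8]), array([280.6, 207.5])]
```

View pics/w2.png

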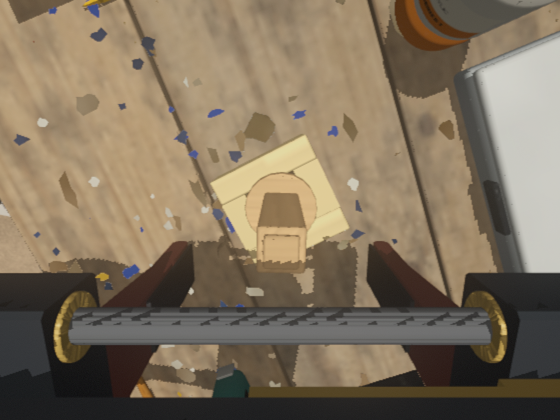

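The stem top sits at (282,250) and the collar at (281,207), both matching my prediction. I'll descend and grip.

Request:
{"api": "drive_tool", "payload": {
  "targets": [
    [0,0,0.2,0,0,0],
    [0,0,0.4,0,0,0],
    [0,0,0.6,0,0,0],
    [0,0,0.8,0,0,0],
    [0,0,0.8,0,0,0],
    [0,0,0.8,0,0,0]
  ]
}}

```text
time: 4.1
eef_pos: [533.3, -232.3, 276.6]
tcp_rot: [-179.9, -0.0, 70.0]
ft_force: [0.6, 0.0, 0.0]
finger_gap: 86.7
grip_force: 0.0
```

Request:
{"api": "drive_tool", "payload": {
  "targets": [
    [0,0,0,0,0,0],
    [0,0,0,0,0,0],
    [0,0,0,0,0,0],
    [0,0,0,0,0,0],
    [0,0,0,0,0,0],
    [0,0,0,0,0,0],
    [0,0,0,0,0,0],
    [0,0,0,0,0,0],
    [0,0,0,0,0,0],
    [0,0,0,0,0,0]
  ],
  "claw": 10,
  "grip_force": 25
}}

```text
time: 5.1
eef_pos: [533.4, -232.4, 277.4]
tcp_rot: [180.0, 0.0, 70.0]
ft_force: [-0.4, -0.1, 0.6]
finger_gap: 28.1
grip_force: 24.9
```

Request:
{"api": "drive_tool", "payload": {
  "targets": [
    [0,0,-0.1,0,0,0],
    [0,0,-0.2,0,0,0],
    [0,0,-0.3,0,0,0],
    [0,0,-0.45,0,0,0],
    [0,0,-0.6,0,0,0],
    [0,0,-0.8,0,0,0]
  ]
}}

```text
time: 5.7
eef_pos: [533.3, -232.3, 342.4]
tcp_rot: [-180.0, -0.0, 70.0]
ft_force: [-0.5, -0.4, -2.1]
finger_gap: 28.0
grip_force: 24.9
```

Request:
{"api": "drive_tool", "payload": {
  "targets": [
    [0,0,-0.2,0,0,0],
    [0,0,-0.4,0,0,0],
    [0,0,-0.6,0,0,0],
    [0,0,-0.8,0,0,0],
    [0,0,-0.8,0,0,0],
    [0,0,-0.8,0,0,0]
  ]
}}

```text
time: 6.3
eef_pos: [533.5, -232.4, 405.8]
tcp_rot: [180.0, 0.0, 70.0]
ft_force: [-0.2, 0.6, -1.9]
finger_gap: 27.8
grip_force: 24.9
```

Request:
{"api": "drive_tool", "payload": {
  "targets": [
    [0.15,-0.05,0,0,0,0],
    [0.4,-0.14,0,0,0,0],
    [0.65,-0.22,0,0,0,0],
    [0.92,-0.32,0,0,0,0]
  ]
}}

```text
time: 6.7
eef_pos: [534.5, -153.1, 404.0]
tcp_rot: [-179.9, -0.0, 69.9]
ft_force: [0.5, -0.7, -2.6]
finger_gap: 27.8
grip_force: 24.9
```

Request:
{"api": "drive_tool", "payload": {
  "targets": [
    [0.3,-0.1,0,0,0,0],
    [0.6,-0.21,0,0,0,0],
    [0.92,-0.32,0,0,0,0]
  ]
}}

```text
time: 7.0
eef_pos: [535.4, -74.8, 404.2]
tcp_rot: [-179.9, -0.0, 70.0]
ft_force: [0.5, 0.3, -0.6]
finger_gap: 28.1
grip_force: 24.9
```

Request:
{"api": "drive_tool", "payload": {
  "targets": [
    [0.3,-0.1,0,0,0,0],
    [0.6,-0.21,0,0,0,0],
    [0.92,-0.32,0,0,0,0]
  ]
}}

```text
time: 7.3
eef_pos: [536.5, 3.1, 404.2]
tcp_rot: [-179.9, 0.0, 70.0]
ft_force: [0.5, -1.0, -1.3]
finger_gap: 28.0
grip_force: 24.9
```

Request:
{"api": "drive_tool", "payload": {
  "targets": [
    [0.3,-0.1,0,0,0,0],
    [0.6,-0.21,0,0,0,0],
    [0.92,-0.32,0,0,0,0]
  ]
}}

```text
time: 7.6
eef_pos: [537.5, 81.0, 404.2]
tcp_rot: [-179.9, 0.0, 70.0]
ft_force: [0.2, -0.4, -2.3]
finger_gap: 28.0
grip_force: 24.9
```

Request:
{"api": "drive_tool", "payload": {
  "targets": [
    [0.3,-0.1,0,0,0,0],
    [0.6,-0.21,0,0,0,0],
    [0.92,-0.32,0,0,0,0]
  ]
}}

```text
time: 7.9
eef_pos: [538.6, 158.9, 404.2]
tcp_rot: [-179.9, 0.1, 70.0]
ft_force: [0.4, -0.6, -1.6]
finger_gap: 28.0
grip_force: 24.9
```

Request:
{"api": "drive_tool", "payload": {
  "targets": [
    [0.3,-0.1,0,0,0,0],
    [0.6,-0.21,0,0,0,0],
    [0.85,-0.29,0,0,0,0],
    [0.92,-0.32,0,0,0,0],
    [0.92,-0.32,0,0,0,0]
  ]
}}

```text
time: 8.4
eef_pos: [540.0, 236.0, 404.4]
tcp_rot: [-179.9, 0.1, 70.1]
ft_force: [0.4, -0.2, -1.3]
finger_gap: 27.9
grip_force: 24.9
```

Request:
{"api": "drive_tool", "payload": {
  "targets": [
    [0,0,0,0,0,0.03],
    [0,0,0,0,0,0.07],
    [0,0,0,0,0,0.11],
    [0,0,0,0,0,0.15],
    [0,0,0,0,0,0.19],
    [0,0,0,0,0,0.23],
    [0,0,0,0,0,0.265],
    [0,0,0,0,0,0.265],
    [0,0,0,0,0,0.265],
    [0,0,0,0,0,0.265]
  ]
}}

```text
time: 9.4
eef_pos: [540.4, 234.7, 405.4]
tcp_rot: [180.0, 0.0, 22.3]
ft_force: [0.7, 0.3, -2.2]
finger_gap: 27.7
grip_force: 24.9
```

```bash
python3 - <<'E'
from h import *
c=r.get_calibration("wrist");a=r.camera("wrist")[:,:,::-1];cv2.imwrite("pics/w3.png",a);np.save("w3.npy",c["T"])
s=r.get_state();print(s["time"],s["eef_pos"],s["tcp_rot"],s["joint_positions"],s["finger_gap"])
E
```

```text
9.45 [540.44366698 234.82665087 405.39760152] [1.79995661e+02 7.29011901e-03 2.23306772e+01] [ 2.01788081e+01  3.56002459e+00  7.21795872e+01 -4.75663753e-03
  1.04267510e+02  8.78469586e+01] 27.7302723493453
```

View pics/w3.png

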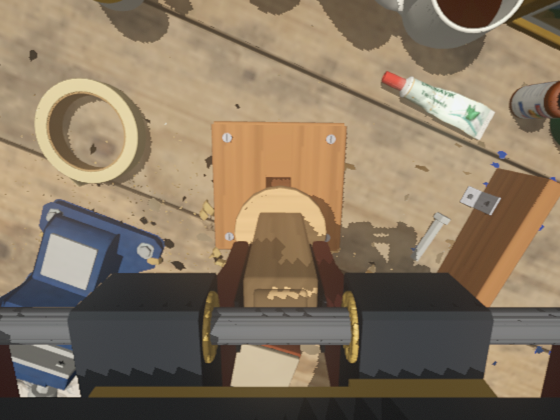

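The wrist view shows the board top with corners near (214,122) and (346,125). The keyless end of the mortise shows at (266–292,178), and the collar circle is centred near (281,232). I'll measure the edges by gradient.

```bash
cat >m.py <<'E'
from h import *
def edges(name,c,zc,rows,lc,rc,cols,tr,w=7):
    a=cv2.GaussianBlur(cv2.imread(name),(3,3),0).astype(float)
    gx=np.abs(cv2.Sobel(a,-1,1,0)).sum(2);gy=np.abs(cv2.Sobel(a,-1,0,1)).sum(2)
    def fit(p):
        p=np.array(p,float);
        for _ in range(4):
            v=cv2.fitLine(p.astype(np.float32),cv2.DIST_HUBER,0,.01,.01).ravel();d=np.abs((p-v[2:])@[-v[1],v[0]]);p=p[d<max(1,1.5*np.median(d))]
        return v,len(p)
    L,n1=fit([(lc-w+gx[y,lc-w:lc+w+1].argmax(),y) for y in rows]);Rr,n2=fit([(rc-w+gx[y,rc-w:rc+w+1].argmax(),y) for y in rows])
    T,n3=fit([(x,tr-w+gy[tr-w:tr+w+1,x].argmax()) for x in cols]);print("inliers",n1,n2,n3)
    at=lambda v,y:(v[2]+(y-v[3])*v[0]/v[1],y)
    W=lambda p:onz(c,*p,30)
    l0,l1=W(at(L,rows[0])),W(at(L,rows[-1]));r0,r1=W(at(Rr,rows[0])),W(at(Rr,rows[-1]))
    t0=W((cols[0],T[3]+(cols[0]-T[2])*T[1]/T[0]));t1=W((cols[-1],T[3]+(cols[-1]-T[2])*T[1]/T[0]))
    ang=lambda d:np.degrees(np.arctan2(d[1],d[0]))%90
    A=[ang(l1-l0),ang(r1-r0),ang(t1-t0)];th=np.radians(np.mean(A))
    u=np.array([np.cos(th),np.sin(th)]);n=np.array([-u[1],u[0]])  # u = board +x (keyway towards -u)
    ml,mr,mt=[(p+q)[:2]/2 for p,q in((l0,l1),(r0,r1),(t0,t1))]
    ctr=u*(mt@u-65)+n*((ml@n+mr@n)/2)
    print("angles",np.round(A,2),"width",(ml-mr)@n,"centre",ctr);return th,ctr
E
python3 - <<'E'
from m import *
c=r.get_calibration("wrist");c["T"]=np.load("w3.npy")
th,ctr=edges("pics/w3.png",c,30,range(132,205),214,345,range(225,335),123)
s=r.get_state();print(s["eef_pos"],s["tcp_rot"],"board c px",proj(c,(*ctr,30)))
# stem collar: z top = TCP-163-105+34
zc=s["eef_pos"][2]-234
a=cv2.imread("pics/w3.png");g=np.abs(cv2.Sobel(cv2.GaussianBlur(a,(3,3),0).astype(float),-1,0,1)).sum(2)
p=[(x,180+g[180:215,x].argmax()) for x in range(255,310)]
pw=np.array([onz(c,*q,zc)[:2] for q in p])
from scipy.optimize import least_squares
f=least_squares(lambda q:np.hypot(*(pw-q).T)-30,s["eef_pos"][:2],loss="soft_l1");print("collar centre",f.x,np.abs(f.fun).mean(),zc)
print("collar c px if at TCP",proj(c,(*s["eef_pos"][:2],zc)))
E
```

```text
inliers 49 64 110
angles [21.58 21.49 21.52] width 136.27219640770747 centre [542.45112602 237.89370311]
[540.44366698 234.82665087 405.39760152] [1.79995661e+02 7.29011901e-03 2.23306772e+01] board c px [278.17181908 185.51531699]
collar centre [526.28168539 226.70980633] 5.022893691747489 171.3976015192544
collar c px if at TCP [280.26132338 229.47757314]
```

```bash
python3 - <<'E'
from m import *
c=r.get_calibration("wrist");c["T"]=np.load("w3.npy")
a=cv2.imread("pics/w3.png");k=4;x0,y0=195,105
b=cv2.resize(a[y0:y0+145,x0:x0+175],None,fx=k,fy=k,interpolation=cv2.INTER_CUBIC)
th=np.radians(21.53);u=np.array([np.cos(th),np.sin(th)]);n=np.array([-u[1],u[0]])
ctr=np.array([542.4,237.9])
P=[proj(c,(*(ctr+i*65*u+j*65*n),30)) for i,j in((-1,1),(1,1),(1,-1),(-1,-1))];print(np.round(P,1))
for p in P:cv2.circle(b,tuple(int(v) for v in ((p-[x0,y0]+.5)*k)),3,(255,255,0),-1)
cv2.imwrite("pics/crop3.png",b)
E
```

```text
[[217.4 243.8]
 [213.4 119.8]
 [344.6 121.8]
 [337.2 245.5]]
```

View pics/crop3.png

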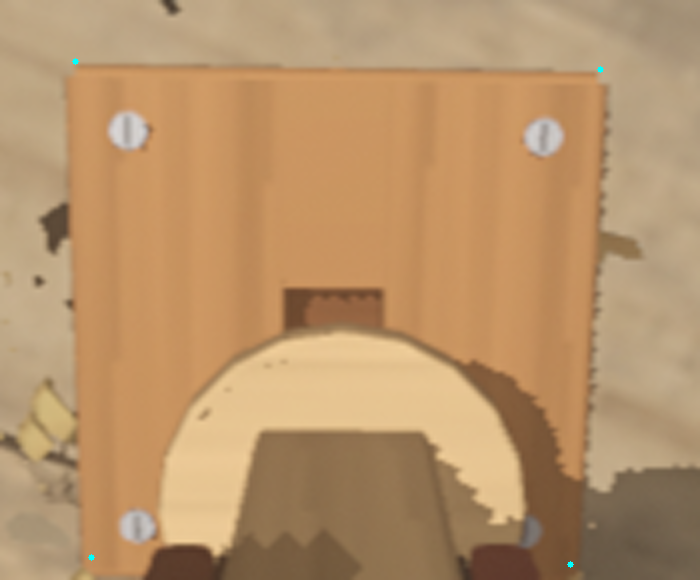

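The zoom shows that the predicted board outline fits within about 1–2 px, with the mortise's front edge centred near (334,289) in the crop. I'll align and lower partway.

Request:
{"api": "drive_tool", "payload": {
  "targets": [
    [0.023,-0.027,0,0,0,0.004],
    [0.023,-0.027,0.2,0,0,0.004],
    [0.023,-0.027,0.4,0,0,0.004],
    [0.023,-0.027,0.6,0,0,0.004],
    [0.023,-0.027,0.8,0,0,0.004],
    [0.023,-0.027,0.95,0,0,0.004],
    [0.023,-0.027,0.95,0,0,0.004],
    [0.023,-0.027,0.95,0,0,0.004]
  ]
}}

```text
time: 10.25
eef_pos: [541.3, 237.8, 329.3]
tcp_rot: [180.0, 0.0, 21.5]
ft_force: [-0.1, 0.5, -1.5]
finger_gap: 27.6
grip_force: 24.9
```

```bash
python3 - <<'E'
from m import *
c=r.get_calibration("wrist");a=r.camera("wrist")[:,:,::-1].copy();cv2.imwrite("pics/w4.png",a);np.save("w4.npy",c["T"])
for n in("top","side"):cv2.imwrite(f"pics/{n}4.png",r.camera(n)[:,:,::-1])
s=r.get_state();print(s["time"],s["eef_pos"],s["tcp_rot"],s["finger_gap"],s["ft_force"])
t=cv2.imread("pics/top4.png");sd=cv2.imread("pics/side4.png")
A=cv2.resize(a[60:260,160:400],None,fx=2.5,fy=2.5,interpolation=cv2.INTER_CUBIC)[:500,:600]
B=cv2.resize(sd[170:270,250:330],(200,250),interpolation=cv2.INTER_CUBIC);C=cv2.resize(t[177:247,172:242],(200,250),interpolation=cv2.INTER_CUBIC)
cv2.imwrite("pics/crop4.png",np.hstack([A,np.vstack([B,C])]))
for d in(1,):
    e=s["eef_pos"];print("pred collar px",proj(c,(e[0],e[1],e[2]-233.4)))
E
```

```text
10.4 [541.47497657 237.88365206 330.68345543] [ 1.79998337e+02 -1.12405251e-01  2.15354512e+01] 28.26209539531142 [-0.46277917  0.35539758 -1.7540877 ]
pred collar px [280.49632697 230.16315723]
```

View pics/crop4.png

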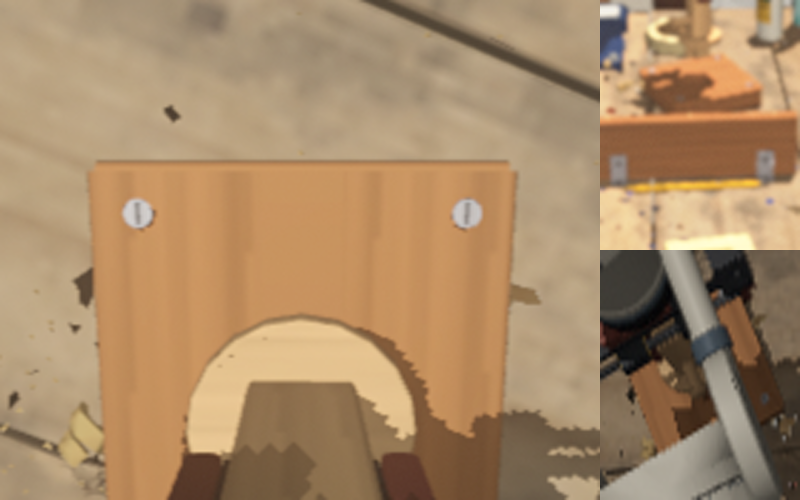

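```bash
python3 - <<'E'
from m import *
th=np.radians(21.54);u=np.array([np.cos(th),np.sin(th)]);n=np.array([-u[1],u[0]])
c=r.get_calibration("wrist");e=np.array([541.47,237.88])
f=lambda T,p,z,du:(c.update(T=np.load(T)),onz(c,*p,z)[:2]-du*u-e)[1]@np.c_[u,n]
P=lambda u_,v_:(160+u_/2.5-.3,60+v_/2.5-.3)
Q=lambda u_,v_:(195+u_/4-.4,105+v_/4-.4)
print("relative to TCP (u,n):")
print("collar front",f("w4.npy",P(302,315),97.3,30))
print("board edge z28",f("w4.npy",P(302.5,161),28,65),"at z30 bevel 170",f("w4.npy",P(302.5,170),30,64))
s1,s2=[f("w4.npy",P(x,213),30,0) for x in(138,467)];print("screws",s1,s2)
print("w3 mortise edge",f("w3.npy",Q(334,289),30,13),"collar",f("w3.npy",Q(343,330),405.4-233.4,30)+(e-[540.44,234.83])@np.c_[u,n])
q=[f("w3.npy",Q(*p),30,0) for p in((128,130),(543,136),(138,526),(530,531))];print("w3 screws",np.round(q,1))
E
```

```text
relative to TCP (u,n):
collar front [-1.13384557  0.0260856 ]
board edge z28 [ 0.27554121 -0.1842661 ] at z30 bevel 170 [-1.43909294 -0.18355838]
screws [49.2867413  51.91114066] [ 49.34648228 -52.30372811]
w3 mortise edge [-3.02845027 -0.15209805] collar [-2.11872514  0.35643522]
w3 screws [[ 49.3  52. ]
 [ 49.4 -52. ]
 [-55.1  51.8]
 [-55.  -53.9]]
```

The crop shows the screws level at (138,213) and (467,213) and the collar centred at column 302. So yaw and sideways position agree, and the stem needs about −1.3 mm along tool x. I'll lower to hover height.

Request:
{"api": "drive_tool", "payload": {
  "targets": [
    [-0.016,0,0.03,0,0,0],
    [-0.016,0,0.1,0,0,0],
    [-0.016,0,0.17,0,0,0],
    [-0.016,0,0.23,0,0,0],
    [-0.016,0,0.28,0,0,0],
    [-0.016,0,0.28,0,0,0],
    [-0.016,0,0.28,0,0,0],
    [-0.016,0,0.28,0,0,0],
    [-0.016,0,0.28,0,0,0],
    [-0.016,0,0.28,0,0,0]
  ]
}}

```text
time: 11.4
eef_pos: [540.2, 237.4, 307.3]
tcp_rot: [-180.0, -0.0, 21.5]
ft_force: [0.3, 0.6, -0.3]
finger_gap: 28.0
grip_force: 24.9
```

```bash
python3 - <<'E'
from m import *
c=r.get_calibration("wrist");a=r.camera("wrist")[:,:,::-1].copy();cv2.imwrite("pics/w5.png",a);np.save("w5.npy",c["T"])
sd=r.camera("side")[:,:,::-1].copy();cs=r.get_calibration("side")
s=r.get_state();e=s["eef_pos"];print(s["time"],e,s["tcp_rot"],s["finger_gap"],s["ft_force"])
b=proj(cs,(540,237,40));print("tenon bottom px",b,"mortise",proj(cs,(540,237,30)))
x,y=int(b[0]),int(b[1])
A=cv2.resize(a[60:260,160:400],None,fx=2,fy=2,interpolation=cv2.INTER_CUBIC)
B=cv2.resize(sd[y-30:y+20,x-32:x+8+0],(320,400),interpolation=cv2.INTER_CUBIC)
cv2.imwrite("pics/crop5.png",np.hstack([A,B]))
E
```

```text
11.5 [540.17563564 237.36435895 307.19608999] [ 1.79999526e+02 -1.48513744e-02  2.15346020e+01] 28.14141249757453 [-0.17737977 -0.28644252 -1.17070004]
tenon bottom px [289.13596605 197.27399247] mortise [289.17695736 199.87696346]
```

View pics/crop5.png

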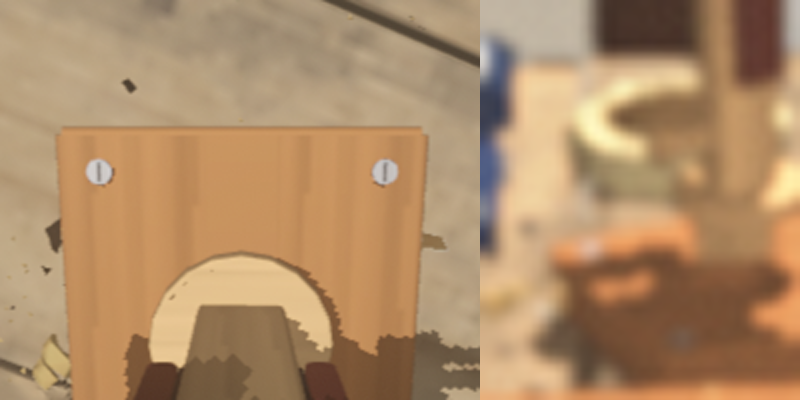

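```bash
python3 - <<'E'
from m import *
th=np.radians(21.54);u=np.array([np.cos(th),np.sin(th)]);n=np.array([-u[1],u[0]])
c=r.get_calibration("wrist");c["T"]=np.load("w5.npy")
f=lambda x,y,z,d:(onz(c,160+x/2-.25,60+y/2-.25,z)[:2]-d*u-[540.18,237.36])@np.c_[u,n]
print("board by screws",(f(99,172,30,52)+f(385,172,30,52))/2,"collar",f(241,253,74,30))
E
```

```text
board by screws [-1.47351791 -0.17795118] collar [-1.37549875  0.19433809]
```

The stem and board centres now agree within about 0.4 mm. The stem is upright and held at 25 N, with the tenon about 10 mm above the board.

```bash
python3 -c "
from station import r
s=r.get_state();print(s['joint_vel'],s['finger_gap']);print(r.sign_off())"
```

```text
[ 0.00811165 -0.01938996 -0.00920486  0.10103927 -0.0130926   0.03810092] 28.14141249757453
the job is handed in; nothing more can be done
None
```

I carried the stem over the fence and handed the job in still gripping it: upright, centred on the mortise to about 0.4 mm by the wrist camera, key over the keyway, and the tenon about 10 mm above the board.

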